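Open the bench cooling unit's filler for a coolant top-up

ROBOT

A 7-joint arm with a two-finger parallel gripper is mounted at the origin on the work surface. World frame = base frame: x ahead of the robot, y to its left, z up, the work surface at z = 0. Lengths are in m, angles in rad, forces in N, time in s.
With the tool pointing down it reaches from about 0.35 to 0.9 m from the base axis. Payload 8.1 kg.
Tool frame: the origin (TCP) lies midway between the tips of the shut fingers; the grasp point (between the pads) lies 19 mm behind it; z points along the fingers, y is the direction in which the jaws open and shut (so a half turn about z gives the same grasp; the last joint's range is limited). The gripper opens to 92 mm and grips with 3 to 60 N. Pads are 19 mm wide; open, the fingers measure 130 mm over their backs; the gripper's body (75 mm by 190 mm) begins 47 mm behind the grasp point.
Start: joints at [1.042, 0.434, 0.025, 1.573, -0.012, 1.134, -0.075], TCP at [0.258, -0.569, 0.227] pointing down, gripper open.
Joint ranges: [-2.62, 2.62], [-0.44, 2.09], [-1.27, 1.32], [0.08, 2.57], [-1.32, 4.46], [0.12, 2], [-2.74, 2.74]. Speed limits (rad/s): [2.22, 2.22, 3.01, 3.01, 3.14, 3.14, 3.14].

INTERFACE

Orientations are given as a rotation vector (axis times angle).
In Python, from cell import arm gives the robot as it stands. The module is installed in compiled form; this text tells all that it offers.
- The arm moves only by the tool jog_arm, never from a script. Its argument "increments" is a list of rows, each an object with "slide": the shift along the tool's x, y, z in mm, a list of three; "roll": the turn about the tool's z in rad; "gripper": the opening, from 0 (shut) to 1 (fully open). In form: [{"slide": [x, y, z], "roll": roll, "gripper": gripper}, ...]. A call has exactly 10 rows; each row is the pose to reach, as a shift and turn from the pose commanded when the call began, along the tool's axes at that moment; what a row does not reach only later rows make up. A row lasts 1/12 s, in which the tool goes at most 41.7 mm and 7.16 degrees, less where a joint would pass 70% of its speed; a pose out of reach is approached as far as the arm can. A call with a gripper value outside its range is refused whole. The fingers move at their own pace and stop on an object; "newtons" is the grip in N (left out, the last holds). Time passes only in rows, so rows that repeat a pose let the fingers close, or fill a call up. It gives the time, the measured TCP pose, the force and the opening at its end, in the units of the state.
- arm.observe(): the state, without advancing time (a new reading comes with each control period).
- arm.get_image(name): name is "scene" or "top"; returns a dict with "frame" (480x640x3 uint8, blue, green, red), "depth" (480x640 float32, m along the optical axis (not along the pixel's ray), 0 where there is no reading), "intrinsics" (3x3 intrinsics, pixels), "dist_coeffs" ([k1, k2, p1, p2, k3] as OpenCV has them; the pictures are not rectified), "R" (3x3) and "t" (3): a world point X has camera coordinates R X + t. Camera axes: x right, y down, z forward; pixel columns grow to the right and rows downward; lengths in m; the calibration is good to about 2 mm. A picture is of the moment at which its call begins.
- arm.sign_off(): hands the job in, once; it reports no verdict.
The state is a dict: "clock": time; "joints": joint angles; "dq": joint speeds; "joint_efforts": joint torques, N m; "position": TCP position; "ee_rot": TCP orientation; "force": force on the tool from outside, world axes, zero at the start; "ft_torque": the same for the moment, N m; "width": opening from 0.0 (shut) to 1.0 (fully open).
Only numpy, scipy, OpenCV 4.12 (cv2) and the standard library are available. Lean on these libraries where they do the work, as an engineer would, in place of code of your own. Each camera call takes 0.05 s, during which the arm holds its last target.

TASK

The bench cooling unit needs topping up with coolant: flip its hinged filler flap up by the front tab and right back onto its stop, then unscrew the reservoir cap beneath it (a bit over a quarter turn anticlockwise frees its lugs) and lift it off. Stand the cap upright on its rim in the steel parts tray, setting it down rather than dropping it, and leave the flap open. Do not disturb the coolant bottle, the spray can or the multimeter.

Things in the scene. Friction and masses are not known exactly. Their poses are not given: they have to be found in the camera images.
- cooler: Fixed white cooling unit, 240 mm wide, 260 deep, 140 high. Origin on the bench under the filler axis; z up, x from its front (tab side, nearer the robot) to its back. Front face at x = -75 mm, back at +185, sides at y = +-120, top panel at z = 140. In the top, under the flap, is a square spill well: 124 mm inside (x, y from -62 to 62 mm), floor at z = 82 mm.
- flap (a joint): Flap angle, rad: 0 shut (flat on the top panel), 1.57 upright, 2.6 leaning back on its stop. Light hinge, 0.15 kg: let go below about 1.55 it falls shut, above it falls back onto its stop. A grey plate 145 mm long, 140 wide, 4 thick, hinged along its back edge, a tab in the middle of its front edge; it swings up and away from the tab side.
- flap_hinge (a point): Middle of the flap's hinge line, which runs along the cooler's y, 74 mm behind the filler axis and 144 mm above the bench. Its x axis turns with the flap and points from tab to hinge (level, to the cooler's back, when shut); y is the hinge line.
- flap_tab (a point): Where to take the tab: a tongue 30 mm wide (along the hinge line), 7 mm thick, overhanging the cooler's front by 45 mm when shut. Point in mid-thickness, 179 mm from the hinge line, 30 mm ahead of the front face, 15 mm short of the free end; free below down to the bench. It can pivot between fingers that pinch its two side edges. Axes as flap_hinge.
- cap_mid (a point): Centre (half-way up) of the loose black reservoir cap, 54 mm high in all, 0.12 kg. Lower part round, 64 mm in diameter (66 over its flutes), 30 mm high, hollow underneath; on it an upright wing grip. x runs along the wing, y across it, z up. Done up, its lower rim is 85 mm and the wing's top 139 mm above the bench (just below the top panel).
- cap: The same cap, origin at the centre of its lower rim. Two lugs hold it until turned anticlockwise (from above) 1.5 to 1.9 rad: it starts with its x at -1.87 to -1.68 rad from the cooler's x; it is free from 0.2 rad short of lying along the cooler's x up to a stop 0.14 rad beyond. It turns easily and does not rise; then it lifts straight off: clear of the neck after 27 mm, of the well after 60 mm.
- tray: Fixed square stainless parts tray, 156 mm outside, 150 mm inside, walls 18 mm high; origin at the centre of its underside, inner floor 3 mm above the bench.
- coolant_mid (a point): Bystander: white plastic coolant bottle standing beyond the tray, 82 mm in diameter, 215 mm high; point at its centre.
- aerosol_mid (a point): Bystander: aluminium spray can with white cap standing beyond the tray, 66 mm in diameter, 194 mm high; point at its centre.
- meter_mid (a point): Bystander: black multimeter lying face up between the robot and the tray, 175 x 85 x 41 mm (long side along its x); point at its centre.
- filler (a point): Centre of the filler neck's top rim, 109 mm above the bench, in the middle of the well. Neck 43 mm across, with two thread ridges outside, 52 mm across. Axes as the cooler.
- cap_wing (a point): Centre of the cap's wing grip: 56 mm long (x), 14 mm thick (y), 24 mm high (12 mm up and down from this point), standing on the cap's flat round top.
There are look-alikes about, which are no part of the job. Of the things that look like the tray, the middle-sized one is meant.

How it is judged:
On the way, in this order (a step that is already met when the one before it is completed fails the run):
1. the flap is flipped right back (value of joint flap above 2.2 rad), for 0.2 s.
2. the cap is unscrewed to where its lugs are free, still on the neck, with the flap back (angle between the x axis of cap and the x axis of cooler, either way round below 0.35 rad and z of cap in the frame of cooler below 0.1 m and value of joint flap above 2.2 rad), for 0.1 s.
3. the cap is lifted off, clear of the neck (z of cap in the frame of cooler above 0.12 m and value of joint flap above 2.2 rad), for 0.1 s.
At the end, for the whole second after the job is handed in: The cap stands upright (within 0.12 rad) on its rim on the tray's floor (rim within 8 mm of the tray's underside, cap centre within 65 mm of the tray's centre), at rest; the flap is back, open beyond 2.2 rad (value of joint flap above 2.2 rad and z of cap in the frame of tray below 0.008 m and horizontal distance between cap and tray below 0.065 m and angle between cap's own z axis and vertical below 0.12 rad and linear speed of cap below 0.02 m/s); the robot touches nothing.
It fails at once if the cap is dropped: it moves faster than 0.7 m/s while not held (a fall of about 25 mm) (linear speed of cap above 0.7 m/s and contact force between cap and the fingers below 0.1 N).
It fails at once if the coolant bottle is shifted by more than 30 mm or knocked over (distance of coolant_mid from where it was at the start of the episode above 0.03 m).
It fails at once if the spray can is shifted by more than 30 mm or knocked over (distance of aerosol_mid from where it was at the start of the episode above 0.03 m).
It fails at once if the multimeter is shifted by more than 30 mm (distance of meter_mid from where it was at the start of the episode above 0.03 m).
It also fails if it takes over 72 s, if anything falls off the work surface, if the arm or the gripper's body presses on something with over 40 N, if the wrist force passes 120 N, or if a joint passes its speed limit or range.

## Working session

There is one attempt and no reset: what is moved stays moved. The work goes in short steps, Python scripts to look and compute and a tool call to move; the robot and the scene stay as the last step left them, time stands still between calls to the robot, and variables do not carry over. Pictures are saved under pics/ and viewed, and the job is handed in when it is done.

Besides the shell and the picture viewer there is one more tool, called after ">>>" as name(argument=value, ...) on one line, values as JSON. jog_arm: Moves the arm, as the interface text tells. Its arguments: {"type":"object","properties":{"increments":{"type":"array"},"newtons":{"type":"number"}},"required":["increments"]}

```bash
mkdir -p pics
cat > h.py <<'E'
import numpy as np,cv2
from cell import arm
def shot(n,fn):
    d=arm.get_image(n); cv2.imwrite(f'pics/{fn}.png',d['frame']); np.savez(f'pics/{fn}.npz',**d); return d
def ld(fn): return dict(np.load(f'pics/{fn}.npz'))
def p3(d,u,v,r=1,z=None):
    K=np.array(d['intrinsics']);xy=cv2.undistortPoints(np.array([[[u,v]]],float),K,np.array(d['dist_coeffs']))[0,0]
    R=np.array(d['R']);t=np.array(d['t']);ray=np.array([xy[0],xy[1],1.])
    if z is not None:
        o=-R.T@t;w=R.T@ray;return o+w*(z-o[2])/w[2]
    w=d['depth'][int(round(v))-r:int(round(v))+r+1,int(round(u))-r:int(round(u))+r+1];w=w[w>0]
    if not len(w): return np.full(3,np.nan)
    return R.T@(ray*np.median(w)-t)
def pix(d,X):
    rv=cv2.Rodrigues(np.array(d['R']))[0]
    return cv2.projectPoints(np.array(X,float).reshape(-1,1,3),rv,np.array(d['t']),np.array(d['intrinsics']),np.array(d['dist_coeffs']))[0][:,0]
def crop(fn,out,u0,v0,u1,v1,s):
    im=cv2.imread(f'pics/{fn}.png')[v0:v1,u0:u1];cv2.imwrite(f'pics/{out}.png',cv2.resize(im,None,fx=s,fy=s,interpolation=cv2.INTER_CUBIC))
E
python3 - <<'E'
from h import *
for n in('scene','top'):
    d=shot(n,n+'0');print(n,-np.array(d['R']).T@d['t'],np.array(d['R'])[2])
print(arm.observe())
E
```

```text
scene [ 1.19182296 -0.68485864  0.96682997] [-0.48188377  0.60677403 -0.63214975]
top [0.3351055  0.12404577 1.14478029] [ 0.21995015 -0.01892039 -0.97532761]
{'clock': 0.1, 'joints': array([ 1.04238425,  0.43513071,  0.02497978,  1.57398293, -0.0115972 ,
        1.1340022 , -0.07512842]), 'dq': array([-0.00089983, -0.0009865 ,  0.00121602, -0.00306657, -0.00068989,
       -0.00032491, -0.00118911]), 'joint_efforts': array([ 2.92644741e-03, -6.69122243e+01,  9.87679884e-01, -3.15149796e+01,
       -6.05803519e-02,  3.73642927e-02,  3.72146337e-05]), 'position': array([ 0.25792658, -0.56880595,  0.22604653]), 'ee_rot': array([-3.06940857e+00, -6.63388222e-01,  6.55511386e-04]), 'force': array([-0.51264809,  0.7108092 , -0.1092994 ]), 'ft_torque': array([ 0.0013936 , -0.02237959, -0.03318873]), 'width': 1.0026628478301824}
```

View pics/scene0.png

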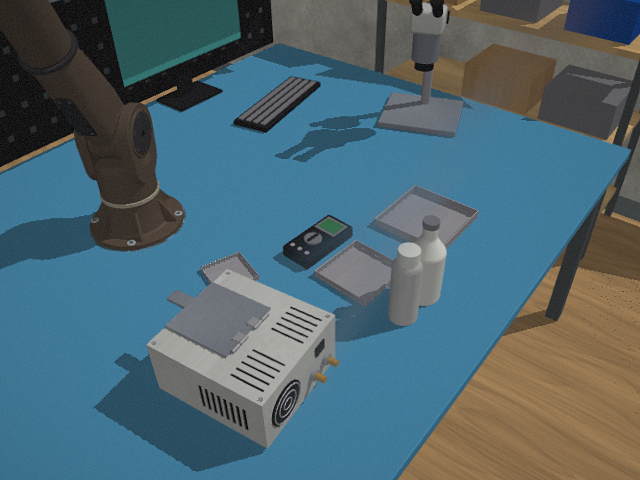

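View pics/top0.png

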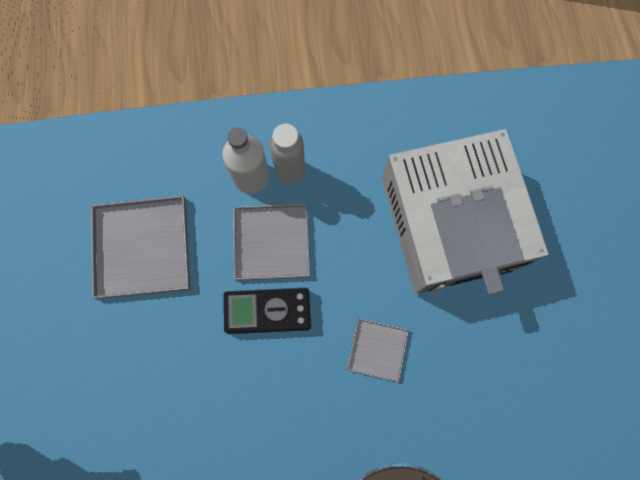

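Three trays in the top picture: (140,247) large, (272,243) middle, (379,350) small. The middle one fits "between meter and bottles". I'll check this by measuring sizes, along with the cooler.

Run:
```python
from h import *
d=ld('top0')
print('axes',np.array(d['R'])[0],np.array(d['R'])[1])
def q(n,L,z):
    P=[p3(d,u,v,z=z) for u,v in L]
    print(n,[np.round(p,3) for p in P],'sides',[round(float(np.linalg.norm(P[i]-P[(i+1)%len(P)])),3) for i in range(len(P))], 'mean',np.round(np.mean(P,0),3))
q('big',[(93,204),(186,197),(189,290),(96,298)],.018)
q('mid',[(235,207),(307,206),(310,277),(234,280)],.018)
q('small',[(357,321),(408,328),(401,381),(349,373)],.018)
q('cooler',[(386,160),(504,132),(544,254),(413,290)],.14)
q('tab',[(483,269),(496,266),(502,290),(489,294)],.144)
q('flap',[(433,205),(503,186),(526,259),(452,278)],.144)
for u,v in[(300,315),(465,232),(272,243),(440,280),(496,285),(285,135),(238,138),(270,320)]: print(u,v,np.round(p3(d,u,v),3))
crop('top0','c1',375,115,555,315,3.0)
crop('top0','c2',200,180,330,350,3.5)
```

```text
axes [-0.11095177 -0.9938092  -0.00574227] [-0.96918091  0.10947734 -0.22068774]
big [array([0.723, 0.565, 0.018]), array([0.715, 0.363, 0.018]), array([0.515, 0.369, 0.018]), array([0.519, 0.564, 0.018])] sides [0.202, 0.2, 0.195, 0.204] mean [0.618 0.465 0.018]
mid [array([0.681, 0.26 , 0.018]), array([0.666, 0.108, 0.018]), array([0.514, 0.119, 0.018]), array([0.525, 0.275, 0.018])] sides [0.153, 0.152, 0.157, 0.156] mean [0.597 0.191 0.018]
small [array([0.414, 0.034, 0.018]), array([ 0.388, -0.067,  0.018]), array([ 0.286, -0.038,  0.018]), array([0.314, 0.063, 0.018])] sides [0.104, 0.106, 0.104, 0.104] mean [ 0.351 -0.002  0.018]
cooler [array([ 0.705, -0.051,  0.14 ]), array([ 0.738, -0.292,  0.14 ]), array([ 0.488, -0.321,  0.14 ]), array([ 0.45 , -0.065,  0.14 ])] sides [0.243, 0.251, 0.258, 0.255] mean [ 0.595 -0.182  0.14 ]
tab [array([ 0.473, -0.199,  0.144]), array([ 0.476, -0.224,  0.144]), array([ 0.43 , -0.227,  0.144]), array([ 0.426, -0.202,  0.144])] sides [0.025, 0.045, 0.026, 0.047] mean [ 0.451 -0.213  0.144]
flap [array([ 0.604, -0.126,  0.144]), array([ 0.627, -0.266,  0.144]), array([ 0.482, -0.283,  0.144]), array([ 0.463, -0.139,  0.144])] sides [0.142, 0.146, 0.145, 0.142] mean [ 0.544 -0.204  0.144]
300 315 [0.437 0.147 0.036]
465 232 [ 0.546 -0.177  0.145]
272 243 [0.598 0.19  0.003]
440 280 [ 0.462 -0.117  0.14 ]
496 285 [ 0.441 -0.217  0.146]
285 135 [0.754 0.136 0.194]
238 138 [0.75  0.221 0.214]
270 320 [0.434 0.208 0.032]
```

View pics/c1.png

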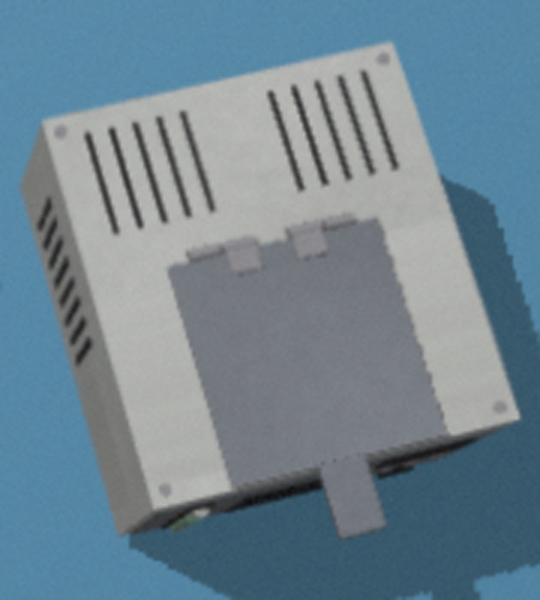

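View pics/c2.png

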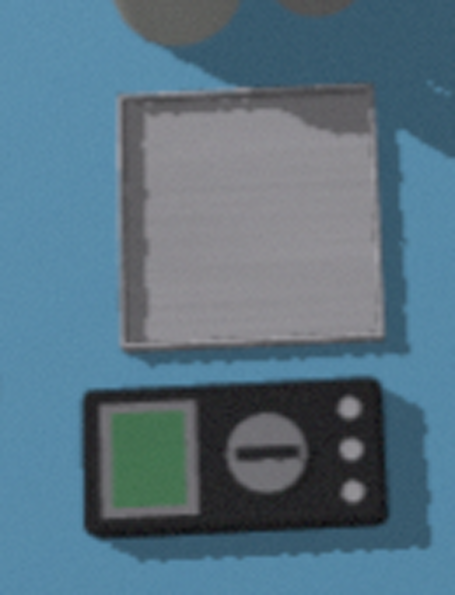

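```bash
cat > fit.py <<'E'
from h import *
from scipy.optimize import least_squares
d=ld('top0'); s=ld('scene0')
M=np.array([[185,120,140],[185,-120,140],[-75,-120,140],[-75,120,140],[74,70,146],[74,-70,146],[-71,-70,146],[-71,70,146],[-120,-15,147.5],[-120,15,147.5]])/1000.
A=np.array([[389.3,155.3],[506.3,129],[549,254.3],[425,284],[431,204.3],[501,188.3],[523.3,259],[452.7,277.7],[503.3,291],[489,294.3]])
def T(p,M):
    c,s_=np.cos(p[2]),np.sin(p[2]);R=np.array([[c,-s_,0],[s_,c,0],[0,0,1]]);return M@R.T+np.array([p[0],p[1],0])
r=least_squares(lambda p:(pix(d,T(p,M))-A).ravel(),[.545,-.2,-.1],loss='soft_l1')
print(r.x);print(np.round(pix(d,T(r.x,M))-A,1))
E
python3 - <<'E'
from fit import *
im=cv2.imread('pics/scene0.png')
for u,v in pix(s,T(r.x,M)): cv2.circle(im,(int(round(u*1)),int(round(v))),2,(0,0,255),-1)
cv2.imwrite('pics/t.png',im);crop('t','c3',130,250,350,450,3.5)
print(T(r.x,np.array([[-.105,0,.144],[.074,0,.144],[0,0,.109]])))
E
```

```text
[ 0.54456994 -0.20033389  0.1203706 ]
[[-0.  -0.1]
 [ 0.   0.5]
 [-0.5  1.1]
 [ 1.   1.2]
 [-0.4 -2.1]
 [-0.4 -2.1]
 [ 0.7 -0.1]
 [-0.5 -1.4]
 [ 0.9  0.3]
 [-0.3  0.8]]
[[ 0.4403297  -0.21294231  0.144     ]
 [ 0.61803449 -0.19144796  0.144     ]
 [ 0.54456994 -0.20033389  0.109     ]]
```

View pics/c3.png

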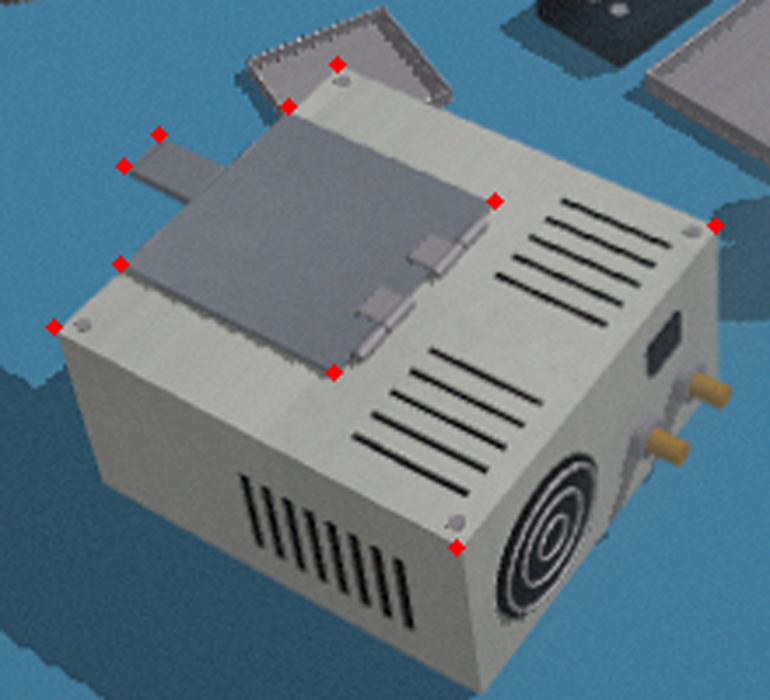

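```bash
cat > go.py <<'E'
from h import *
from scipy.spatial.transform import Rotation as Rn
CO=np.array([0.5446,-0.2003]);YAW=.1204
def c2w(x,y,z):
    c,s=np.cos(YAW),np.sin(YAW);return np.array([CO[0]+c*x-s*y,CO[1]+s*x+c*y,z])
def st():
    o=arm.observe();R=Rn.from_rotvec(o['ee_rot']).as_matrix();return o,R,np.arctan2(R[1,0],R[0,0])
def plan(P,yaw=None):
    o,R,y=st();sl=R.T@(np.array(P)-o['position'])*1000
    print('t',round(o['clock'],2),'pos',np.round(o['position'],4),'yaw',round(y,3),'F',np.round(o['force'],1),'w',round(o['width'],3),'q7',round(o['joints'][6],2))
    print('slide',np.round(sl,1),'roll',None if yaw is None else round((y-yaw+np.pi)%(2*np.pi)-np.pi,3))
E
python3 -c "
from go import *
plan(c2w(-.105,0,.22),YAW)"
```

```text
t 0.1 pos [ 0.2579 -0.5688  0.226 ] yaw 0.426 F [-0.5  0.7 -0.1] w 1.003 q7 -0.08
slide [ 313.1 -248.8    6.3] roll 0.305
```

>>> jog_arm(increments=[{"slide": [31, -25, 0], "roll": 0.03, "gripper": 0.7}, {"slide": [62, -50, 0], "roll": 0.06, "gripper": 0.7}, {"slide": [93, -75, 0], "roll": 0.09, "gripper": 0.7}, {"slide": [124, -100, 0], "roll": 0.12, "gripper": 0.7}, {"slide": [155, -125, 0], "roll": 0.15, "gripper": 0.7}, {"slide": [186, -150, 0], "roll": 0.18, "gripper": 0.7}, {"slide": [217, -175, 0], "roll": 0.21, "gripper": 0.7}, {"slide": [248, -200, 0], "roll": 0.24, "gripper": 0.7}, {"slide": [280, -224, 3], "roll": 0.27, "gripper": 0.7}, {"slide": [313, -249, 6], "roll": 0.305, "gripper": 0.7}], newtons=12)

```text
clock: 0.93
position: [0.4406, -0.2116, 0.2207]
ee_rot: [3.136, 0.186, 0.0]
force: [0.8, -0.0, -0.0]
width: 0.7
```

```bash
python3 -c "
from go import *
plan(c2w(-.105,0,.125),YAW)
d=shot('top','top1');d=shot('scene','scene1');crop('top1','c4',400,150,600,350,3);crop('scene1','c5',100,150,350,350,3)"
```

```text
t 0.93 pos [ 0.4406 -0.2116  0.2207] yaw 0.119 F [ 0.8 -0.  -0. ] w 0.7 q7 -1.15
slide [-0.4  1.2 95.7] roll -0.002
```

View pics/c5.png

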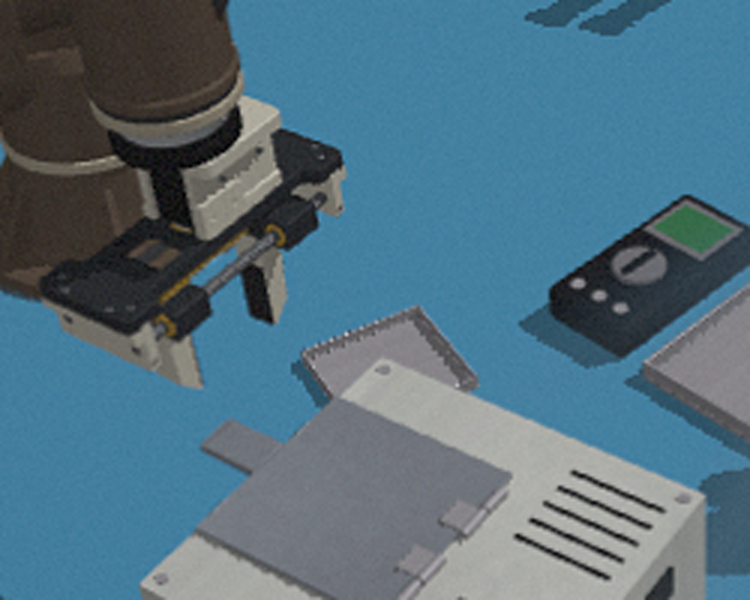

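View pics/c4.png

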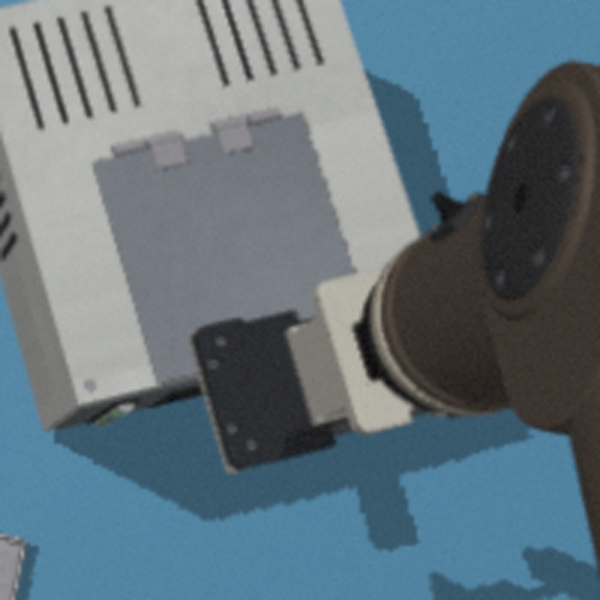

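>>> jog_arm(increments=[{"slide": [0, 1, 24], "roll": 0, "gripper": 0.7}, {"slide": [0, 1, 48], "roll": 0, "gripper": 0.7}, {"slide": [0, 1, 72], "roll": 0, "gripper": 0.7}, {"slide": [0, 1, 90], "roll": 0, "gripper": 0.7}, {"slide": [0, 1, 96], "roll": 0, "gripper": 0.7}, {"slide": [0, 1, 96], "roll": 0, "gripper": 0.2}, {"slide": [0, 1, 96], "roll": 0, "gripper": 0.2}, {"slide": [0, 1, 96], "roll": 0, "gripper": 0.2}, {"slide": [0, 1, 96], "roll": 0, "gripper": 0.2}, {"slide": [0, 1, 96], "roll": 0, "gripper": 0.2}], newtons=12)

```text
clock: 1.87
position: [0.4411, -0.2145, 0.1257]
ee_rot: [3.135, 0.189, 0.003]
force: [-0.1, -0.0, 0.1]
width: 0.386
```

```bash
python3 -c "
from go import *
plan(c2w(-.105,0,.125),YAW)
for a in np.arange(.15,1.9,.15):
    print(round(a,2),np.round([1000*(.179-.179*np.cos(a)),0,-179*np.sin(a)],0))
d=shot('scene','scene2');crop('scene2','c6',100,150,350,350,3)"
```

```text
t 1.87 pos [ 0.4411 -0.2145  0.1257] yaw 0.121 F [-0.1 -0.   0.1] w 0.386 q7 -1.16
slide [-0.5 -1.6  0.7] roll 0.0
0.15 [  2.   0. -27.]
0.3 [  8.   0. -53.]
0.45 [ 18.   0. -78.]
0.6 [  31.    0. -101.]
0.75 [  48.    0. -122.]
0.9 [  68.    0. -140.]
1.05 [  90.    0. -155.]
1.2 [ 114.    0. -167.]
1.35 [ 140.    0. -175.]
1.5 [ 166.    0. -179.]
1.65 [ 193.    0. -178.]
1.8 [ 220.    0. -174.]
```

View pics/c6.png

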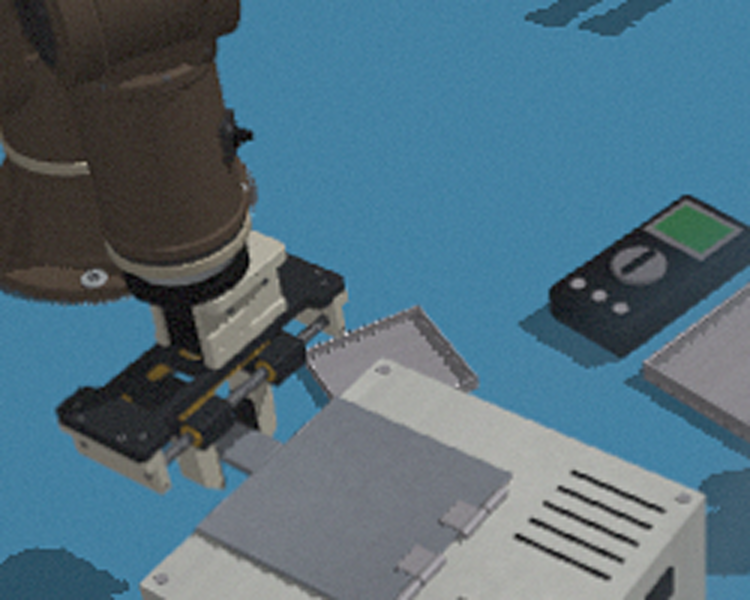

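>>> jog_arm(increments=[{"slide": [0, 0, 0], "roll": 0, "gripper": 0.2}, {"slide": [0, 0, 0], "roll": 0, "gripper": 0.2}, {"slide": [0, 0, 0], "roll": 0, "gripper": 0.2}, {"slide": [0, 0, 0], "roll": 0, "gripper": 0.2}, {"slide": [0, 0, 0], "roll": 0, "gripper": 0.2}, {"slide": [0, 0, 0], "roll": 0, "gripper": 0.2}, {"slide": [1, 0, -7], "roll": 0, "gripper": 0.2}, {"slide": [1, 0, -14], "roll": 0, "gripper": 0.2}, {"slide": [2, 0, -20], "roll": 0, "gripper": 0.2}, {"slide": [2, 0, -27], "roll": 0, "gripper": 0.2}], newtons=12)

```text
clock: 2.75
position: [0.4426, -0.2124, 0.1523]
ee_rot: [-3.134, -0.191, 0.0]
force: [3.3, 6.5, -1.4]
width: 0.322
```

```bash
python3 -c "
from go import *
plan(c2w(-.105,0,.125),YAW)
d=shot('scene','scene3');crop('scene3','c7',100,150,350,350,3)"
```

```text
t 2.75 pos [ 0.4426 -0.2124  0.1523] yaw 0.122 F [ 3.3  6.5 -1.4] w 0.322 q7 -1.16
slide [-2.3  0.2 27.3] roll 0.002
```

View pics/c7.png

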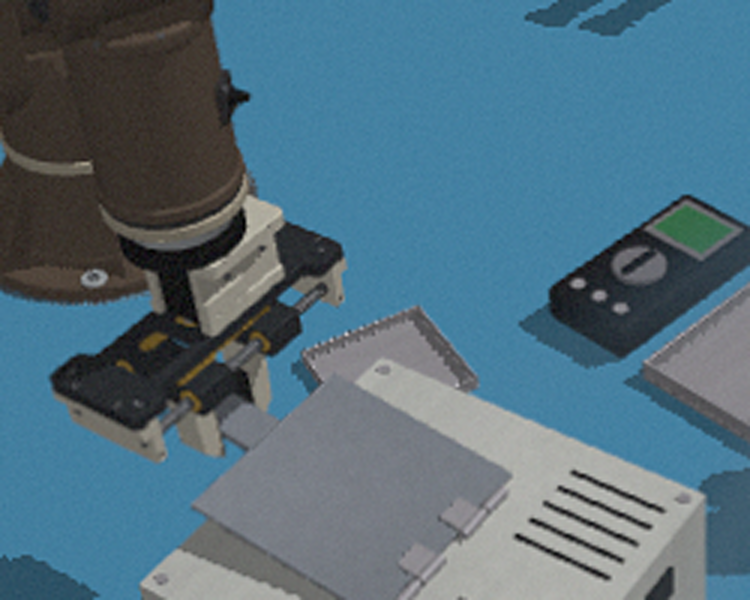

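The tab is pinched and the flap is rising, so I continue the arc.

>>> jog_arm(increments=[{"slide": [3, 0, -15.5], "roll": 0, "gripper": 0.2}, {"slide": [7.5, 0, -31], "roll": 0, "gripper": 0.2}, {"slide": [13.5, 0, -46], "roll": 0, "gripper": 0.2}, {"slide": [20.5, 0, -60.5], "roll": 0, "gripper": 0.2}, {"slide": [29, 0, -74], "roll": 0, "gripper": 0.2}, {"slide": [39, 0, -87], "roll": 0, "gripper": 0.2}, {"slide": [49.5, 0, -99], "roll": 0, "gripper": 0.2}, {"slide": [61.5, 0, -110], "roll": 0, "gripper": 0.2}, {"slide": [74, 0, -119.5], "roll": 0, "gripper": 0.2}, {"slide": [88, 0, -128], "roll": 0, "gripper": 0.2}])

```text
clock: 3.63
position: [0.5294, -0.2015, 0.2811]
ee_rot: [-3.134, -0.191, 0.002]
force: [-3.0, 6.1, 1.6]
width: 0.327
```

```bash
python3 -c "
from go import *
plan(c2w(-.105,0,.125),YAW)
d=shot('scene','scene4');crop('scene4','c8',100,150,350,350,3)"
```

```text
t 3.63 pos [ 0.5294 -0.2015  0.2811] yaw 0.122 F [-3.   6.1  1.6] w 0.327 q7 -1.21
slide [-89.6   0.8 156.2] roll 0.001
```

View pics/c8.png

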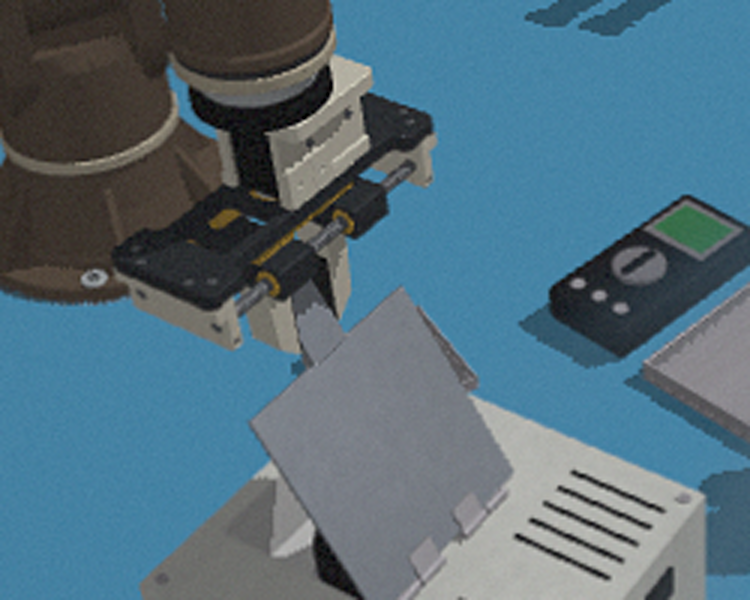

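>>> jog_arm(increments=[{"slide": [14, 0, -7], "roll": 0, "gripper": 0.2}, {"slide": [29, 0, -13.5], "roll": 0, "gripper": 0.2}, {"slide": [44.5, 0, -18], "roll": 0, "gripper": 0.2}, {"slide": [60.5, 0, -21.5], "roll": 0, "gripper": 0.2}, {"slide": [76.5, 0, -23], "roll": 0, "gripper": 0.2}, {"slide": [92.5, 0, -23.5], "roll": 0, "gripper": 0.2}, {"slide": [108.5, 0, -22.5], "roll": 0, "gripper": 0.2}, {"slide": [124.5, 0, -20], "roll": 0, "gripper": 0.2}, {"slide": [140, 0, -16.5], "roll": 0, "gripper": 0.2}, {"slide": [155, 0, -11], "roll": 0, "gripper": 0.2}])

```text
clock: 4.52
position: [0.6851, -0.1819, 0.2923]
ee_rot: [-3.133, -0.193, -0.003]
force: [-0.3, 6.0, 3.8]
width: 0.325
```

>>> jog_arm(increments=[{"slide": [0, 0, 0], "roll": 0, "gripper": 0.7}, {"slide": [0, 0, 0], "roll": 0, "gripper": 0.7}, {"slide": [0, 0, 0], "roll": 0, "gripper": 0.7}, {"slide": [0, 0, 0], "roll": 0, "gripper": 0.7}, {"slide": [0, 0, 0], "roll": 0, "gripper": 0.7}, {"slide": [0, 0, -10], "roll": 0, "gripper": 0.7}, {"slide": [0, 0, -25], "roll": 0, "gripper": 0.7}, {"slide": [-10, 0, -40], "roll": 0, "gripper": 0.7}, {"slide": [-35, 0, -50], "roll": 0, "gripper": 0.7}, {"slide": [-60, 0, -50], "roll": 0, "gripper": 0.7}])

```text
clock: 5.35
position: [0.6243, -0.192, 0.3441]
ee_rot: [3.135, 0.19, 0.007]
force: [1.0, -1.2, -0.1]
width: 0.699
```

```bash
python3 -c "
from go import *
plan(c2w(-.105,0,.125),YAW)
d=shot('scene','scene5')"
```

```text
t 5.35 pos [ 0.6243 -0.192   0.3441] yaw 0.121 F [ 1.  -1.2 -0.1] w 0.699 q7 -1.27
slide [-186.    -1.8  218.3] roll 0.001
```

View pics/scene5.png

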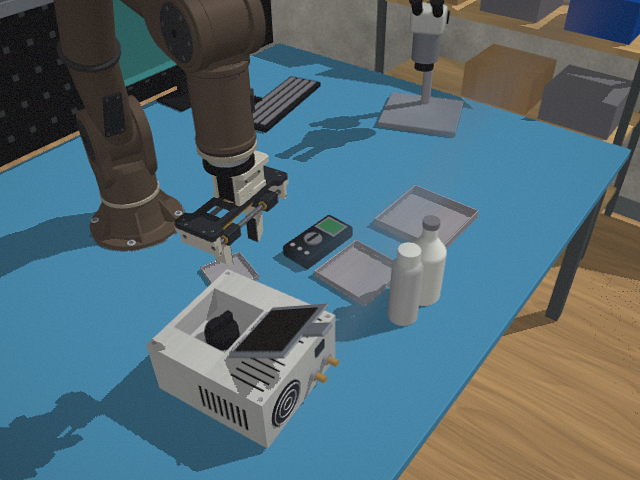

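The flap leans back on its stop at (275,330). The black cap shows in the well at (222,330). I'll back off for a view from above and turn the wrist on the way.

>>> jog_arm(increments=[{"slide": [-25, 8, 0], "roll": -0.12, "gripper": 0.5}, {"slide": [-50, 16, 0], "roll": -0.24, "gripper": 0.5}, {"slide": [-75, 24, 0], "roll": -0.36, "gripper": 0.5}, {"slide": [-100, 32, 0], "roll": -0.48, "gripper": 0.5}, {"slide": [-125, 40, 0], "roll": -0.6, "gripper": 0.5}, {"slide": [-150, 48, 0], "roll": -0.72, "gripper": 0.5}, {"slide": [-175, 56, 0], "roll": -0.84, "gripper": 0.5}, {"slide": [-200, 64, 0], "roll": -0.96, "gripper": 0.5}, {"slide": [-225, 72, 0], "roll": -1.08, "gripper": 0.5}, {"slide": [-250, 80, 0], "roll": -1.2, "gripper": 0.5}])

```text
clock: 6.23
position: [0.3838, -0.3019, 0.342]
ee_rot: [2.475, 1.933, 0.0]
force: [0.7, 0.4, -0.6]
width: 0.5
```

```bash
python3 -c "
from go import *
plan(c2w(0,0,.118),1.48)
d=shot('top','top6');d=shot('scene','scene6');crop('top6','c9',380,110,560,310,3);crop('scene6','c10',170,270,290,370,6)"
```

```text
t 6.23 pos [ 0.3838 -0.3019  0.342 ] yaw 1.326 F [ 0.7  0.4 -0.6] w 0.5 q7 0.27
slide [137.7 131.1 224. ] roll -0.154
```

View pics/c9.png

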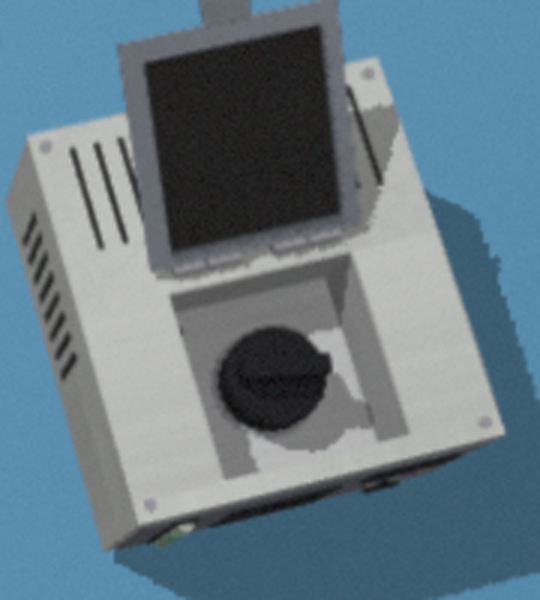

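View pics/c10.png

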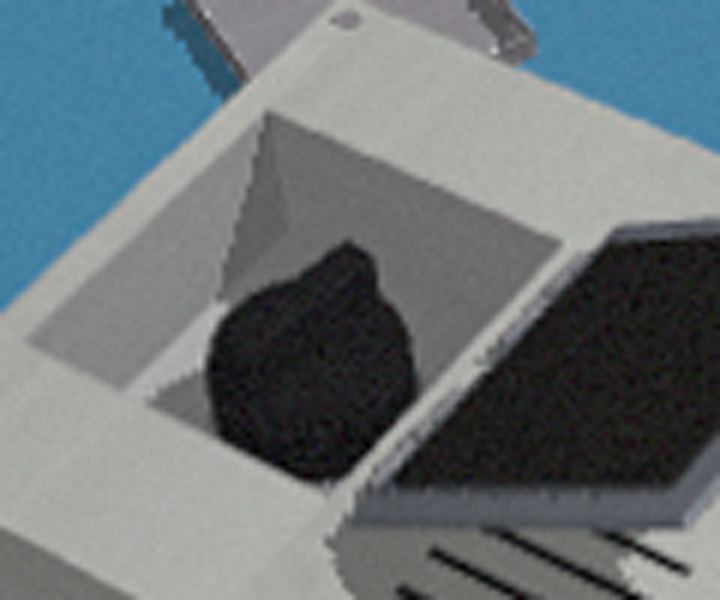

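```bash
python3 -c "
from go import *
d=ld('top6')
im=d['frame'][215:265,445:500].astype(float);im=np.clip(im*4,0,255).astype(np.uint8)
cv2.imwrite('pics/c11.png',cv2.resize(im,None,fx=10,fy=10,interpolation=cv2.INTER_CUBIC))
P=[];Q=[]
for v in range(210,268):
  for u in range(440,505):
    p=p3(d,u,v,0)
    if d['frame'][v,u].sum()<150 and np.hypot(*(p[:2]-CO))<.045:
      Q.append(p)
      if .125<p[2]<.16:P.append(p)
P=np.array(P);Q=np.array(Q);print(len(P),P.mean(0),np.histogram(Q[:,2],bins=np.arange(.08,.17,.005)))
m=P[:,:2]-P[:,:2].mean(0);w,V=np.linalg.eigh(np.cov(m.T));print(np.sqrt(w*12),np.arctan2(V[1,1],V[0,1]),(P.min(0),P.max(0)))
for a in np.arange(-1.95,-1.3,.05):
  pass
# predicted overlay of wing top for a few yaws
for rel in (-1.87,-1.775,-1.68):
  y=YAW+rel;c,s=np.cos(y),np.sin(y)
  L=np.array([[.028,.007],[-.028,.007],[-.028,-.007],[.028,-.007]])@np.array([[c,s],[-s,c]])+CO
  print(rel,np.round((pix(d,np.c_[L,np.full(4,.139)])-[445,215])*10))
"
```

```text
244 [ 0.54561753 -0.19712114  0.13746007] (array([  1,  13,  27,  23,  27,  37, 270, 262,  24,  19,  23, 145,  57,
         0,   0,   0,   0]), array([0.08 , 0.085, 0.09 , 0.095, 0.1  , 0.105, 0.11 , 0.115, 0.12 ,
       0.125, 0.13 , 0.135, 0.14 , 0.145, 0.15 , 0.155, 0.16 , 0.165]))
[0.01524284 0.05399955] 1.5097610045329728 (array([ 0.53853344, -0.22507587,  0.1253522 ]), array([ 0.55528896, -0.17178207,  0.14397307]))
-1.87 [[459. 143.]
 [165. 123.]
 [164. 196.]
 [460. 215.]]
-1.775 [[455. 129.]
 [162. 137.]
 [168. 210.]
 [462. 201.]]
-1.68 [[450. 116.]
 [160. 151.]
 [173. 223.]
 [464. 187.]]
```

View pics/c11.png

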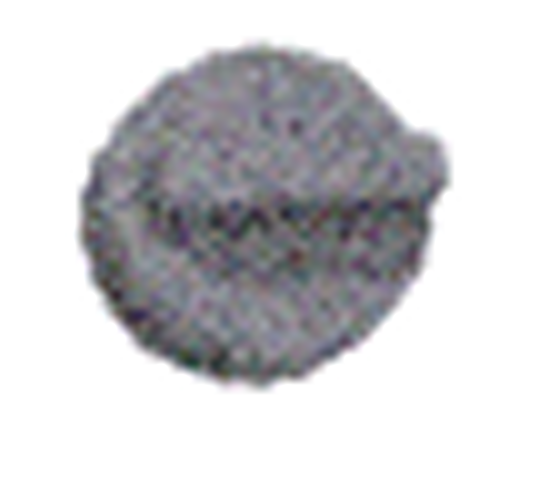

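Depth gives the wing centre at about (0.545,-0.198) with top z 0.139 and size 54x15 mm. Its direction is 1.51 rad, which is -1.63+0.12... → -1.75 from the cooler's x and inside the given range.

```bash
python3 -c "
from go import *
plan([.545,-.198,.19],1.51);plan([.545,-.198,.119],1.51)"
```

```text
t 6.33 pos [ 0.3813 -0.3041  0.3422] yaw 1.321 F [ 0.6 -0.1  0.3] w 0.501 q7 0.27
slide [143.7 132.3 151.8] roll -0.189
t 6.33 pos [ 0.3813 -0.3041  0.3422] yaw 1.321 F [ 0.6 -0.1  0.3] w 0.501 q7 0.27
slide [143.9 132.3 222.8] roll -0.189
```

>>> jog_arm(increments=[{"slide": [20, 18, 10], "roll": -0.03, "gripper": 0.43}, {"slide": [40, 36, 25], "roll": -0.06, "gripper": 0.43}, {"slide": [60, 55, 45], "roll": -0.09, "gripper": 0.43}, {"slide": [80, 74, 65], "roll": -0.12, "gripper": 0.43}, {"slide": [100, 92, 85], "roll": -0.15, "gripper": 0.43}, {"slide": [120, 110, 110], "roll": -0.17, "gripper": 0.43}, {"slide": [135, 124, 130], "roll": -0.19, "gripper": 0.43}, {"slide": [143, 132, 145], "roll": -0.19, "gripper": 0.43}, {"slide": [144, 132, 152], "roll": -0.19, "gripper": 0.43}, {"slide": [144, 132, 152], "roll": -0.19, "gripper": 0.43}])

```text
clock: 7.17
position: [0.5485, -0.1937, 0.1877]
ee_rot: [-2.285, -2.153, 0.002]
force: [-0.6, 0.0, 0.7]
width: 0.428
```

```bash
python3 -c "
from go import *
plan([.545,-.198,.119],1.51)
d=shot('scene','scene7');crop('scene7','c12',130,180,350,380,3.5)"
```

```text
t 7.17 pos [ 0.5485 -0.1937  0.1877] yaw 1.511 F [-0.6  0.   0.7] w 0.428 q7 0.04
slide [-4.6 -3.1 68.7] roll 0.001
```

View pics/c12.png

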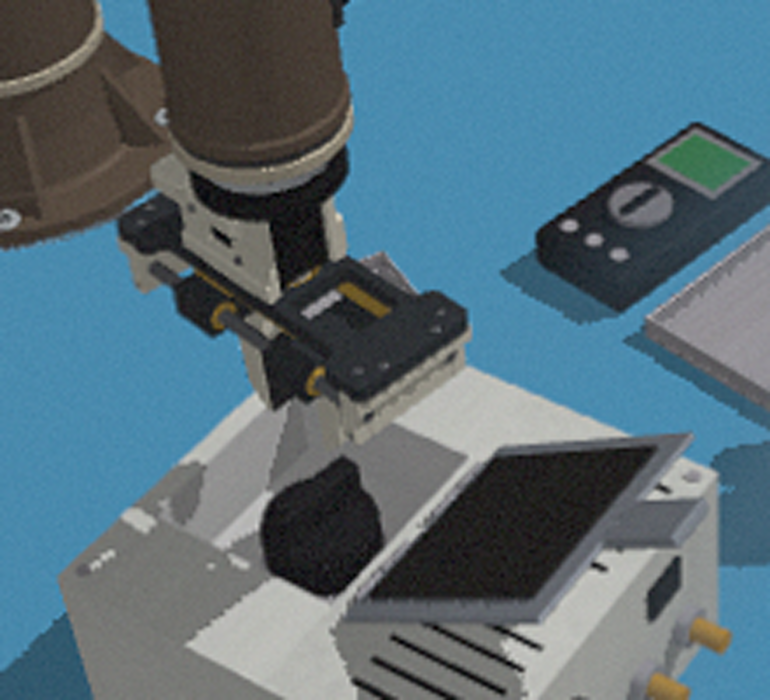

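>>> jog_arm(increments=[{"slide": [-3, -3, 8], "roll": 0, "gripper": 0.43}, {"slide": [-4, -3, 18], "roll": 0, "gripper": 0.43}, {"slide": [-4, -3, 28], "roll": 0, "gripper": 0.43}, {"slide": [-4, -3, 38], "roll": 0, "gripper": 0.43}, {"slide": [-4, -3, 48], "roll": 0, "gripper": 0.43}, {"slide": [-4, -3, 56], "roll": 0, "gripper": 0.43}, {"slide": [-4, -3, 62], "roll": 0, "gripper": 0.43}, {"slide": [-4, -3, 66], "roll": 0, "gripper": 0.43}, {"slide": [-4, -3, 67], "roll": 0, "gripper": 0.43}, {"slide": [-4, -3, 67], "roll": 0, "gripper": 0.43}], newtons=15)

```text
clock: 8.05
position: [0.5459, -0.1983, 0.1215]
ee_rot: [-2.287, -2.154, 0.0]
force: [0.5, -0.0, 0.0]
width: 0.432
```

```bash
python3 -c "
from go import *
plan([.545,-.198,.119],1.51)
d=shot('scene','scene8');crop('scene8','c13',130,200,350,380,3.5)"
```

```text
t 8.05 pos [ 0.5459 -0.1983  0.1215] yaw 1.511 F [ 0.5 -0.   0. ] w 0.432 q7 0.02
slide [ 0.2 -0.9  2.5] roll 0.001
```

View pics/c13.png

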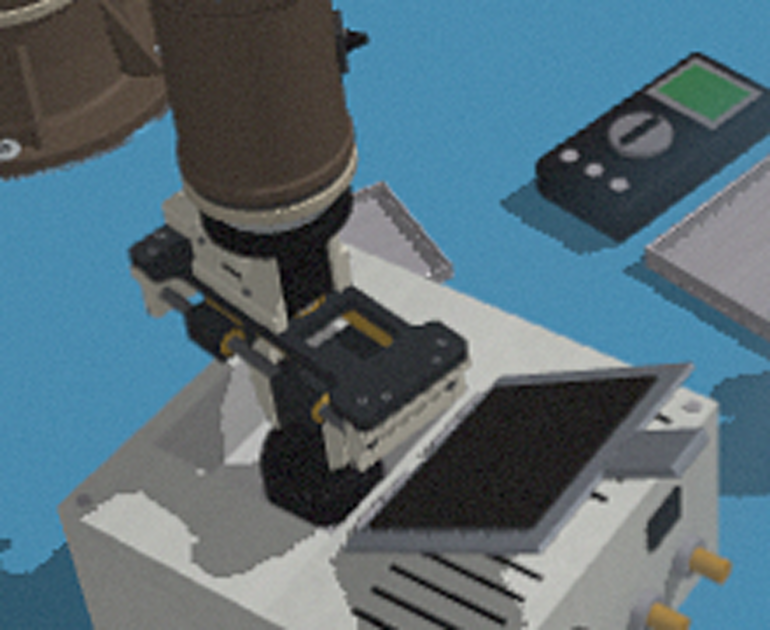

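>>> jog_arm(increments=[{"slide": [0, 0, 1], "roll": 0, "gripper": 0}, {"slide": [0, 0, 1], "roll": 0, "gripper": 0}, {"slide": [0, 0, 1], "roll": 0, "gripper": 0}, {"slide": [0, 0, 1], "roll": 0, "gripper": 0}, {"slide": [0, 0, 1], "roll": 0, "gripper": 0}, {"slide": [0, 0, 1], "roll": 0, "gripper": 0}, {"slide": [0, 0, 1], "roll": 0, "gripper": 0}, {"slide": [0, 0, 1], "roll": 0, "gripper": 0}, {"slide": [0, 0, 1], "roll": 0, "gripper": 0}, {"slide": [0, 0, 1], "roll": 0, "gripper": 0}], newtons=20)

```text
clock: 8.93
position: [0.546, -0.1984, 0.1209]
ee_rot: [2.287, 2.154, 0.0]
force: [-1.6, 0.3, 3.5]
width: 0.15
```

```bash
python3 -c "
from go import *
plan([.545,-.198,.119],YAW+np.pi)
print(arm.observe()['ft_torque'])"
```

```text
t 8.93 pos [ 0.546  -0.1984  0.1209] yaw 1.511 F [-1.6  0.3  3.5] w 0.15 q7 0.02
slide [ 0.4 -1.   1.9] roll -1.751
[-0.03848235  0.07472044  0.02060531]
```

>>> jog_arm(increments=[{"slide": [0, 0, 0], "roll": -0.08, "gripper": 0}, {"slide": [0, 0, 0], "roll": -0.17, "gripper": 0}, {"slide": [0, 0, 0], "roll": -0.26, "gripper": 0}, {"slide": [0, 0, 0], "roll": -0.35, "gripper": 0}, {"slide": [0, 0, 0], "roll": -0.44, "gripper": 0}, {"slide": [0, 0, 0], "roll": -0.53, "gripper": 0}, {"slide": [0, 0, 0], "roll": -0.62, "gripper": 0}, {"slide": [0, 0, 0], "roll": -0.71, "gripper": 0}, {"slide": [0, 0, 0], "roll": -0.8, "gripper": 0}, {"slide": [0, 0, 0], "roll": -0.88, "gripper": 0}])

```text
clock: 9.77
position: [0.5461, -0.1985, 0.1209]
ee_rot: [1.145, 2.925, 0.0]
force: [-0.3, -0.3, 2.2]
width: 0.153
```

```bash
python3 -c "
from go import *
plan([.546,-.1984,.1209],YAW+np.pi)
print(arm.observe()['ft_torque'])"
```

```text
t 9.77 pos [ 0.5461 -0.1985  0.1209] yaw 2.395 F [-0.3 -0.3  2.2] w 0.153 q7 0.78
slide [ 0.1 -0.   0. ] roll -0.867
[ 0.05244942 -0.10563307 -0.07549742]
```

>>> jog_arm(increments=[{"slide": [0, 0, 0], "roll": -0.09, "gripper": 0}, {"slide": [0, 0, 0], "roll": -0.18, "gripper": 0}, {"slide": [0, 0, 0], "roll": -0.27, "gripper": 0}, {"slide": [0, 0, 0], "roll": -0.36, "gripper": 0}, {"slide": [0, 0, 0], "roll": -0.45, "gripper": 0}, {"slide": [0, 0, 0], "roll": -0.54, "gripper": 0}, {"slide": [0, 0, 0], "roll": -0.63, "gripper": 0}, {"slide": [0, 0, 0], "roll": -0.72, "gripper": 0}, {"slide": [0, 0, 0], "roll": -0.8, "gripper": 0}, {"slide": [0, 0, 0], "roll": -0.86, "gripper": 0}])

```text
clock: 10.6
position: [0.546, -0.1986, 0.1209]
ee_rot: [-0.177, 3.136, -0.0]
force: [-0.9, -1.2, 2.2]
width: 0.15
```

```bash
python3 -c "
from go import *
plan([.546,-.1984,.1209],YAW+np.pi)
print(arm.observe()['ft_torque'])
d=shot('scene','scene9');shot('top','top9');crop('scene9','c14',130,200,350,380,3.5);crop('top9','c15',380,110,560,310,3)"
```

```text
t 10.6 pos [ 0.546  -0.1986  0.1209] yaw -3.029 F [-0.9 -1.2  2.2] w 0.15 q7 1.52
slide [0.  0.2 0. ] roll -0.007
[ 0.11505119 -0.01208094 -0.07508807]
```

View pics/c14.png

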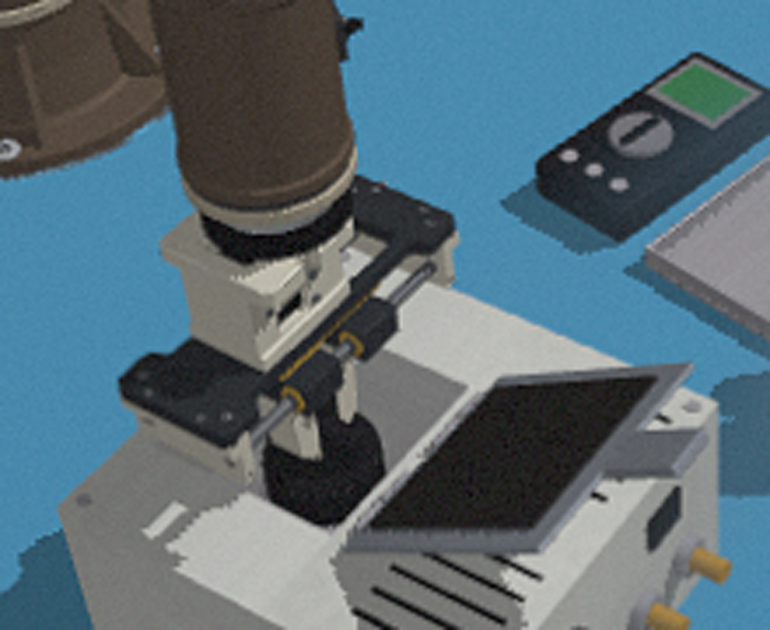

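View pics/c15.png

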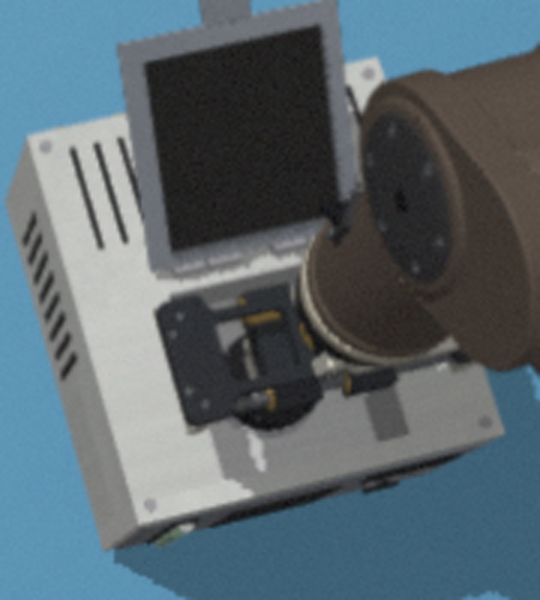

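The jaws and wing now lie along the cooler's x. The torque is low, so nothing is against a stop. Lifting gently.

>>> jog_arm(increments=[{"slide": [0, 0, 0], "roll": 0, "gripper": 0}, {"slide": [0, 0, -1], "roll": 0, "gripper": 0}, {"slide": [0, 0, -3], "roll": 0, "gripper": 0}, {"slide": [0, 0, -6], "roll": 0, "gripper": 0}, {"slide": [0, 0, -10], "roll": 0, "gripper": 0}, {"slide": [0, 0, -14], "roll": 0, "gripper": 0}, {"slide": [0, 0, -18], "roll": 0, "gripper": 0}, {"slide": [0, 0, -22], "roll": 0, "gripper": 0}, {"slide": [0, 0, -26], "roll": 0, "gripper": 0}, {"slide": [0, 0, -30], "roll": 0, "gripper": 0}], newtons=30)

```text
clock: 11.53
position: [0.5459, -0.1983, 0.1512]
ee_rot: [-0.171, 3.137, -0.0]
force: [-0.1, 0.7, -0.8]
width: 0.148
```

```bash
python3 -c "
from go import *
plan([.546,-.1984,.30],YAW+np.pi)
print(arm.observe()['ft_torque'])
d=shot('scene','scene10');crop('scene10','c16',130,180,350,380,3.5)"
```

```text
t 11.53 pos [ 0.5459 -0.1983  0.1512] yaw -3.032 F [-0.1  0.7 -0.8] w 0.148 q7 1.54
slide [-1.000e-01 -1.000e-01 -1.488e+02] roll -0.011
[ 0.12219563 -0.14421553  0.01172115]
```

View pics/c16.png

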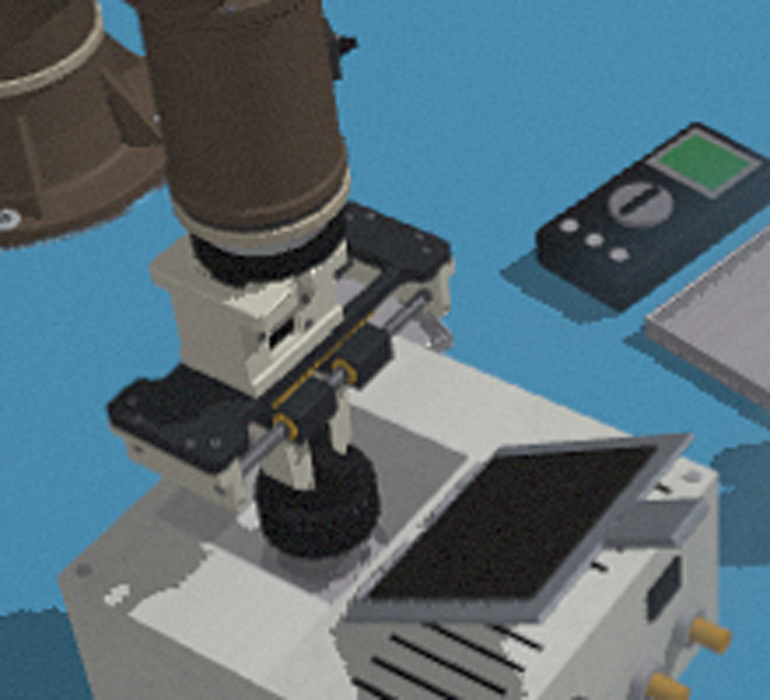

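>>> jog_arm(increments=[{"slide": [0, 0, -8], "roll": 0, "gripper": 0}, {"slide": [0, 0, -18], "roll": 0, "gripper": 0}, {"slide": [0, 0, -28], "roll": 0, "gripper": 0}, {"slide": [0, 0, -38], "roll": 0, "gripper": 0}, {"slide": [0, 0, -50], "roll": 0, "gripper": 0}, {"slide": [0, 0, -62], "roll": 0, "gripper": 0}, {"slide": [0, 0, -74], "roll": 0, "gripper": 0}, {"slide": [0, 0, -85], "roll": 0, "gripper": 0}, {"slide": [0, 0, -95], "roll": 0, "gripper": 0}, {"slide": [0, 0, -100], "roll": 0, "gripper": 0}])

```text
clock: 12.42
position: [0.5464, -0.1984, 0.2526]
ee_rot: [-0.171, 3.135, -0.001]
force: [0.3, -0.5, -1.4]
width: 0.149
```

```bash
python3 -c "
from go import *
plan([.595,.190,.25],YAW+np.pi)
d=shot('scene','scene11')"
```

```text
t 12.42 pos [ 0.5464 -0.1984  0.2526] yaw -3.033 F [ 0.3 -0.5 -1.4] w 0.149 q7 1.62
slide [-90.6 380.8   2.4] roll -0.011
```

View pics/scene11.png

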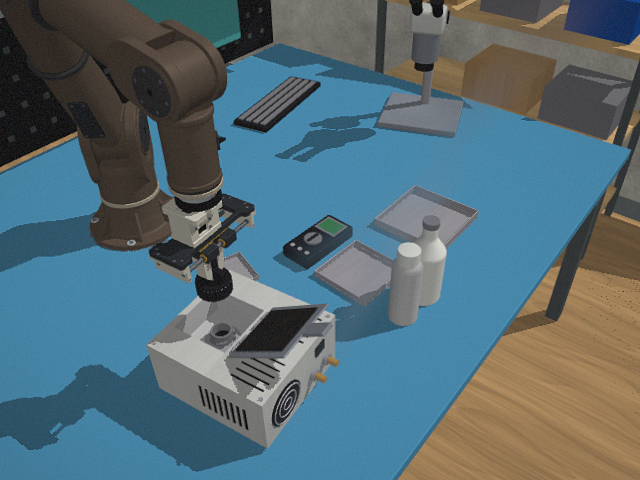

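The cap is held upright above the cooler at (213,285), the neck is bare and the flap is still back. Next I move it over to the tray.

>>> jog_arm(increments=[{"slide": [-4, 15, 0], "roll": 0, "gripper": 0}, {"slide": [-10, 40, 0], "roll": 0, "gripper": 0}, {"slide": [-17, 70, 0], "roll": 0, "gripper": 0}, {"slide": [-24, 100, 0], "roll": 0, "gripper": 0}, {"slide": [-31, 130, 0], "roll": 0, "gripper": 0}, {"slide": [-38, 160, 0], "roll": 0, "gripper": 0}, {"slide": [-45, 190, 0], "roll": 0, "gripper": 0}, {"slide": [-52, 220, 0], "roll": 0, "gripper": 0}, {"slide": [-58, 245, 0], "roll": 0, "gripper": 0}, {"slide": [-62, 260, 0], "roll": 0, "gripper": 0}])

```text
clock: 13.3
position: [0.5787, 0.0707, 0.2506]
ee_rot: [0.177, -3.136, -0.002]
force: [-0.5, -0.7, -1.7]
width: 0.152
```

>>> jog_arm(increments=[{"slide": [-4, 15, 0], "roll": 0, "gripper": 0}, {"slide": [-9, 35, 0], "roll": 0, "gripper": 0}, {"slide": [-14, 60, 0], "roll": 0, "gripper": 0}, {"slide": [-20, 85, 0], "roll": 0, "gripper": 0}, {"slide": [-25, 105, 0], "roll": 0, "gripper": 0}, {"slide": [-28, 117, 0], "roll": 0, "gripper": 0}, {"slide": [-29, 121, 0], "roll": 0, "gripper": 0}, {"slide": [-29, 121, 10], "roll": 0, "gripper": 0}, {"slide": [-29, 121, 25], "roll": 0, "gripper": 0}, {"slide": [-29, 121, 40], "roll": 0, "gripper": 0}])

```text
clock: 14.13
position: [0.5952, 0.1882, 0.2096]
ee_rot: [-0.168, 3.137, -0.002]
force: [-0.0, -0.3, -2.1]
width: 0.148
```

```bash
python3 -c "
from go import *
plan([.595,.190,.039],YAW+np.pi)
d=shot('scene','scene12');shot('top','top12');crop('top12','c17',150,100,390,340,3)"
```

```text
t 14.13 pos [0.5952 0.1882 0.2096] yaw -3.034 F [-0.  -0.3 -2.1] w 0.148 q7 0.92
slide [1.000e-01 2.100e+00 1.706e+02] roll -0.013
```

View pics/scene12.png

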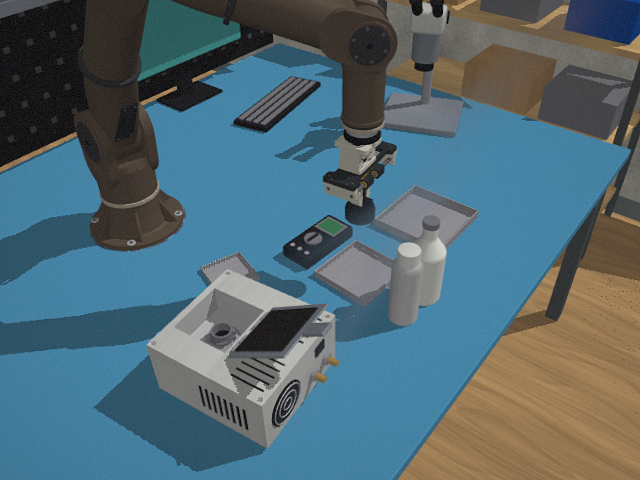

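View pics/c17.png

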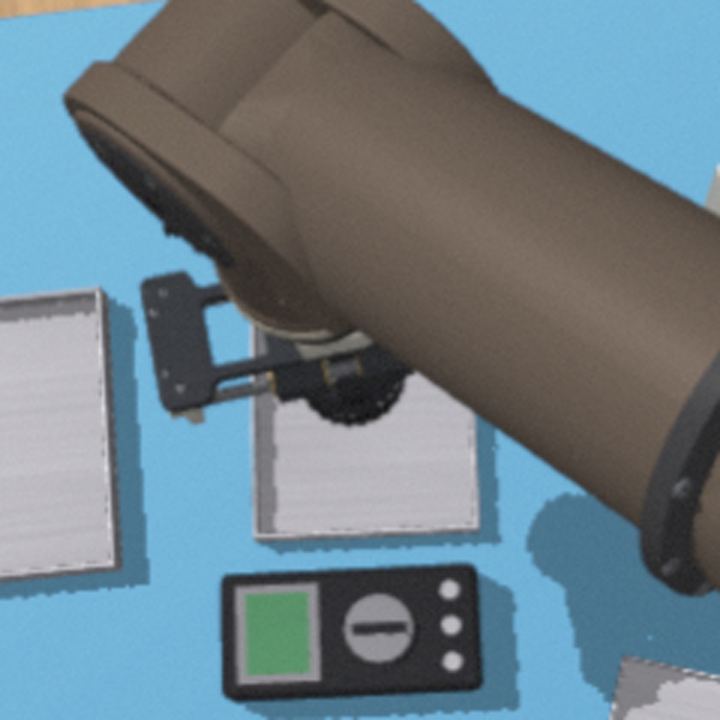

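```bash
python3 -c "
from go import *
d=ld('top12')
for u,v in[(190,150),(180,140),(225,110),(270,110),(300,150),(320,190)]: print(u,v,np.round(p3(d,u,v),3))
d=ld('scene12')
for u,v in[(370,45),(362,110),(385,60),(362,135),(360,200),(360,213)]: print(u,v,np.round(p3(d,u,v),3))
"
```

```text
190 150 [0.565 0.23  0.613]
180 140 [0.578 0.24  0.611]
225 110 [0.6   0.19  0.622]
270 110 [0.59  0.143 0.633]
300 150 [0.531 0.118 0.663]
320 190 [0.486 0.105 0.678]
370 45 [0.632 0.151 0.581]
362 110 [0.616 0.155 0.45 ]
385 60 [0.65  0.172 0.551]
362 135 [0.614 0.162 0.393]
360 200 [0.608 0.171 0.231]
360 213 [0.613 0.165 0.202]
```

>>> jog_arm(increments=[{"slide": [0, 2, 15], "roll": 0, "gripper": 0}, {"slide": [0, 2, 35], "roll": 0, "gripper": 0}, {"slide": [0, 2, 55], "roll": 0, "gripper": 0}, {"slide": [0, 2, 75], "roll": 0, "gripper": 0}, {"slide": [0, 2, 95], "roll": 0, "gripper": 0}, {"slide": [0, 2, 115], "roll": 0, "gripper": 0}, {"slide": [0, 2, 132], "roll": 0, "gripper": 0}, {"slide": [0, 2, 146], "roll": 0, "gripper": 0}, {"slide": [0, 2, 155], "roll": 0, "gripper": 0}, {"slide": [0, 2, 160], "roll": 0, "gripper": 0}])

```text
clock: 15.07
position: [0.5946, 0.1913, 0.0498]
ee_rot: [0.17, -3.136, 0.001]
force: [0.3, -0.3, -0.8]
width: 0.148
```

```bash
python3 -c "
from go import *
plan([.595,.190,.039],YAW+np.pi)
d=shot('scene','scene13');crop('scene13','c18',270,150,490,350,3.5)"
```

```text
t 15.07 pos [0.5946 0.1913 0.0498] yaw -3.033 F [ 0.3 -0.3 -0.8] w 0.148 q7 0.79
slide [-0.3 -1.3 10.8] roll -0.012
```

View pics/c18.png

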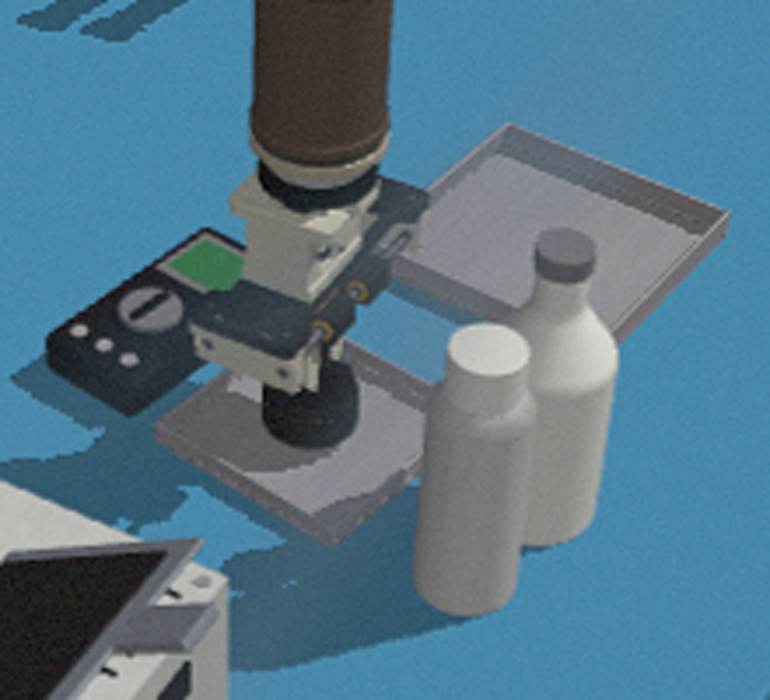

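The cap is over the middle tray, at about (358,265), roughly 10 mm up.

>>> jog_arm(increments=[{"slide": [0, 0, 1], "roll": 0, "gripper": 0}, {"slide": [0, 0, 2.5], "roll": 0, "gripper": 0}, {"slide": [0, 0, 4], "roll": 0, "gripper": 0}, {"slide": [0, 0, 5], "roll": 0, "gripper": 0}, {"slide": [0, 0, 6], "roll": 0, "gripper": 0}, {"slide": [0, 0, 7], "roll": 0, "gripper": 0}, {"slide": [0, 0, 8], "roll": 0, "gripper": 0}, {"slide": [0, 0, 9], "roll": 0, "gripper": 0}, {"slide": [0, 0, 9.5], "roll": 0, "gripper": 0}, {"slide": [0, 0, 9.5], "roll": 0, "gripper": 0}])

```text
clock: 15.95
position: [0.5946, 0.1922, 0.0411]
ee_rot: [0.171, -3.137, 0.0]
force: [0.8, -0.7, -1.5]
width: 0.15
```

>>> jog_arm(increments=[{"slide": [0, 0, 0.3], "roll": 0, "gripper": 0}, {"slide": [0, 0, 0.6], "roll": 0, "gripper": 0}, {"slide": [0, 0, 0.9], "roll": 0, "gripper": 0}, {"slide": [0, 0, 1.2], "roll": 0, "gripper": 0}, {"slide": [0, 0, 1.5], "roll": 0, "gripper": 0}, {"slide": [0, 0, 1.8], "roll": 0, "gripper": 0}, {"slide": [0, 0, 2.1], "roll": 0, "gripper": 0}, {"slide": [0, 0, 2.4], "roll": 0, "gripper": 0}, {"slide": [0, 0, 2.5], "roll": 0, "gripper": 0}, {"slide": [0, 0, 2.5], "roll": 0, "gripper": 0}])

```text
clock: 16.78
position: [0.5946, 0.1922, 0.039]
ee_rot: [-0.171, 3.137, -0.0]
force: [-1.4, -0.9, 4.0]
width: 0.145
```

The upward force has risen, so the cap is on the tray floor. I'll open the gripper gently and lift away.

>>> jog_arm(increments=[{"slide": [0, 0, 0], "roll": 0, "gripper": 0.2}, {"slide": [0, 0, 0], "roll": 0, "gripper": 0.3}, {"slide": [0, 0, 0], "roll": 0, "gripper": 0.45}, {"slide": [0, 0, 0], "roll": 0, "gripper": 0.45}, {"slide": [0, 0, 0], "roll": 0, "gripper": 0.45}, {"slide": [0, 0, 0], "roll": 0, "gripper": 0.45}, {"slide": [0, 0, -8], "roll": 0, "gripper": 0.45}, {"slide": [0, 0, -20], "roll": 0, "gripper": 0.45}, {"slide": [0, 0, -35], "roll": 0, "gripper": 0.45}, {"slide": [0, 0, -50], "roll": 0, "gripper": 0.45}])

```text
clock: 17.62
position: [0.5947, 0.1925, 0.0903]
ee_rot: [-0.172, 3.137, 0.0]
force: [1.2, 0.6, 0.2]
width: 0.447
```

>>> jog_arm(increments=[{"slide": [0, 0, -20], "roll": 0, "gripper": 0.45}, {"slide": [0, 0, -40], "roll": 0, "gripper": 0.45}, {"slide": [0, 0, -70], "roll": 0, "gripper": 0.45}, {"slide": [0, 0, -100], "roll": 0, "gripper": 0.45}, {"slide": [20, 0, -125], "roll": 0, "gripper": 0.45}, {"slide": [50, 0, -140], "roll": 0, "gripper": 0.45}, {"slide": [80, 0, -150], "roll": 0, "gripper": 0.45}, {"slide": [110, 0, -150], "roll": 0, "gripper": 0.45}, {"slide": [140, 0, -150], "roll": 0, "gripper": 0.45}, {"slide": [150, 0, -150], "roll": 0, "gripper": 0.45}])

```text
clock: 18.45
position: [0.4415, 0.1762, 0.2399]
ee_rot: [-0.176, 3.136, -0.003]
force: [-1.1, 0.5, -0.6]
width: 0.448
```

```bash
python3 -c "
from go import *
plan([.595,.190,.039],YAW+np.pi)
d=shot('scene','scene14');crop('scene14','c19',270,150,490,350,3.5);shot('top','top14')
P=np.array([p3(d,u,v,0) for v in range(230,300) for u in range(320,400) if d['frame'][v,u].sum()<110])
P=P[np.abs(P[:,0]-.596)<.08];P=P[np.abs(P[:,1]-.191)<.07]
print(len(P),P.mean(0),P.min(0),P.max(0),np.percentile(P[:,2],[2,98]))"
```

```text
t 18.45 pos [0.4415 0.1762 0.2399] yaw -3.03 F [-1.1  0.5 -0.6] w 0.448 q7 0.91
slide [-154.    -3.1  201. ] roll -0.008
227 [0.5888227  0.17425326 0.0322361 ] [ 0.56605035  0.15526168 -0.00086523] [0.61019194 0.19715909 0.05827028] [0.00720616 0.05656352]
```

View pics/scene14.png

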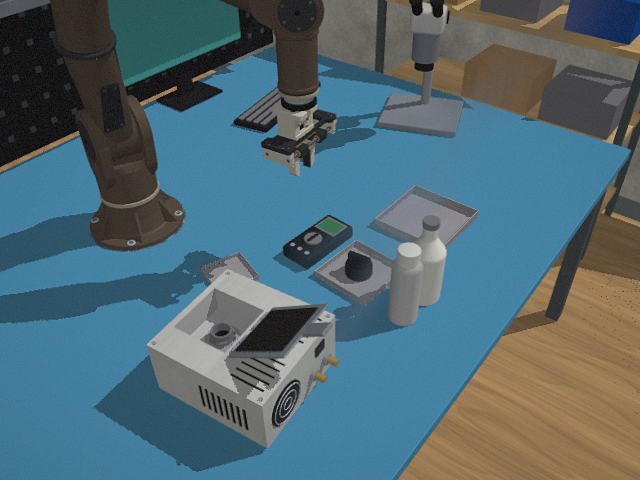

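View pics/c19.png

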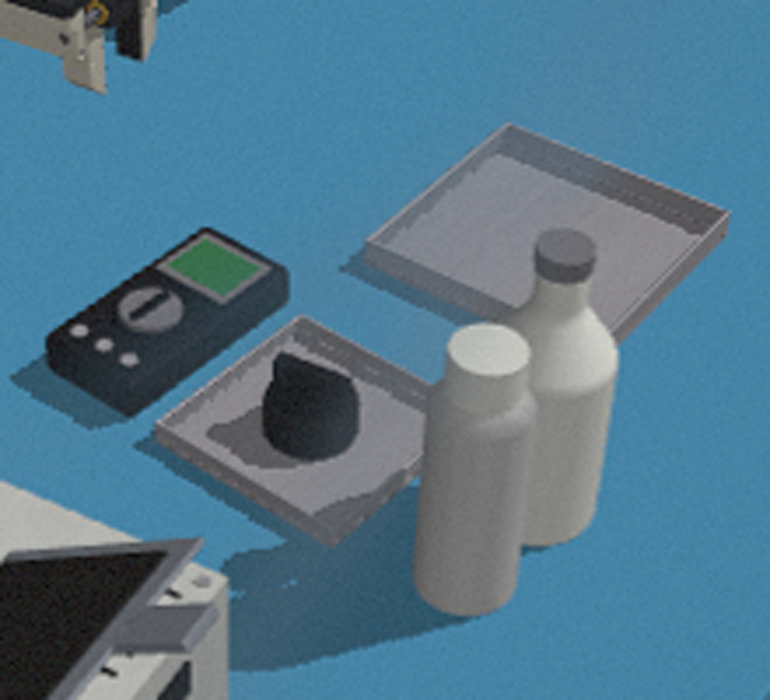

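View pics/top14.png

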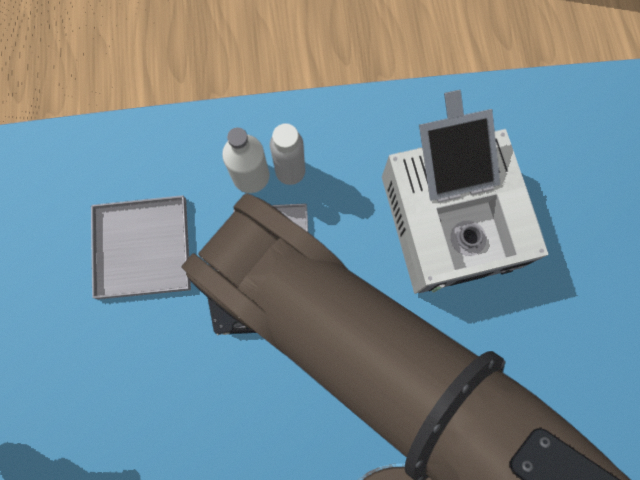

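The scene picture shows the cap upright near the middle of the middle-sized tray at (357,265), with its top about 57 mm above the bench (3 mm floor + 54 mm cap). The flap is back at (275,330), and the bottles (238,138) and (285,135) are where they were. The gripper is clear.

```bash
python3 -c "
from go import *
print(arm.sign_off())"
```

```text
the job is handed in; nothing more can be done
None
```

The job is done and handed in at about 18.6 s of the 72 s allowed; sign-off gives no verdict.

- **What I did:** I pinched the flap's tab by its side edges, swung it past upright and let it fall back onto its stop. I then gripped the cap's wing, turned it 1.74 rad anticlockwise and lifted it off. I set it down in the middle-sized tray, which measured about 155 mm a side, until the upward force rose, then let go and backed away.
- **Last checks:**
  - The cap is upright with its top about 57 mm above the bench, which matches a 54 mm cap on the 3 mm tray floor.
  - The gripper let go within about 5 mm of the tray's centre.
  - The flap is still back, the bottle and spray can are unmoved, and the gripper is clear at z = 0.24 m.
- **Less certain:**
  - I judged the flap angle and the cap's uprightness by eye, not by measurement.
  - The arm hid the multimeter and tray in the last top picture. The scene picture shows the multimeter where it was.
  - The depth points on the cap covered only its visible side, so they averaged about 18 mm off the release point. I therefore took its position from the gripper.

No check failed.

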